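Open the combination padlock of a frame case and hold it up

ROBOT

A 6-joint arm with a two-finger parallel gripper is mounted at the origin on the work surface. World frame = base frame: x ahead of the robot, y to its left, z up, the work surface at z = 0. Lengths are in m, angles in rad, forces in N, time in s.
With the tool pointing down it reaches from about 0.375 to 0.9 m from the base axis. Payload 3.1 kg.
Tool frame: the origin (TCP) lies midway between the tips of the shut fingers; the grasp point (between the pads) lies 19 mm behind it; z points along the fingers, y is the line along which they close (so a half turn about z gives the same grasp; the last joint's range is limited). The gripper opens to 85 mm and grips with 20 to 120 N. Pads are 22 mm wide; open, the fingers measure 114 mm over their backs; the gripper's body (76 mm by 85 mm) begins 54 mm behind the grasp point. The pads swing forward as they close: fully open they stand 13 mm farther back than shut.
Start: joints at [1.143, 0.527, 1.433, -0, 1.181, -0.178], TCP at [0.154, 0.606, 0.231] pointing down, gripper open.
Joint ranges: [-3.08, 3.08], [-0.75, 2.2], [0.22, 2.44], [-1.43, 4.57], [0, 2.65], [-2.85, 2.85]. Speed limits (rad/s): [2.79, 2.79, 3.14, 3.14, 3.14, 3.14].

INTERFACE

Orientations are given as a 3x3 rotation matrix whose columns are the frame's x, y, z axes.
In Python, from cell import manip, optics gives the robot as it stands.
- The arm moves only by the tool step_arm, never from a script. Its argument "commands" is a list of rows, each a list of 6 numbers: the shift along the tool's x, y, z in mm, then the turn, a rotation vector about the tool's x, y, z in rad. A call has 1 to 5 rows; each row shifts and turns the commanded pose from where the row before left it, along the tool's axes as they then stand; what a row does not reach is not made up. A row lasts 1/8 s, in which the tool goes at most 62.5 mm and 10.7 degrees, less where a joint would pass 70% of its speed; a pose out of reach is approached as far as the arm can. A call is refused whole if a number of a shift passes 62.5 or a number of a turn 0.188, either way. A call with a gripper value outside its range is refused whole. "hand" is the finger opening in mm, from 0 to 85.4, set as the call begins (left out, the last holds). The fingers move at their own pace and stop on an object; the grip force is fixed at half the most. Time passes only in rows, so rows that do not move let the fingers close. It gives the time, the measured TCP pose, the force, the opening and the grip force at its end, in the units of the state.
- manip.get_obs(): the state, without advancing time (a new reading comes with each control period).
- optics.read_camera(name): name is "scene" or "top"; returns a dict with "frame" (420x560x3 uint8, red, green, blue), "mtx" (3x3 intrinsics, pixels), "k1" (the pictures are not rectified: a ray, as slopes to the right and down, at radius r is drawn at 1 + k1 r^2 times it, then the intrinsics apply), "extrinsics" (4x4, takes a point from camera to world coordinates). Camera axes: x right, y down, z forward; pixel columns grow to the right and rows downward; lengths in m; the calibration is good to about 2 mm. A picture is of the moment at which its call begins. There is no depth.
- manip.job_done(): hands the job in; it is judged then, once.
The state is a dict: "time": time; "qpos": joint angles; "qvel": joint speeds; "joint_efforts": joint torques, N m; "tool_pos": TCP position; "ee_rot": TCP orientation; "ft_force": force on the tool from outside, world axes, zero at the start; "torque": the same for the moment, N m; "gripper_width": finger opening in m; "grip_force": force on a finger pad.
Only numpy, scipy, OpenCV 4.12 (cv2) and the standard library are available. Lean on these libraries where they do the work, as an engineer would, in place of code of your own. Each camera call takes 0.05 s, during which the arm holds its last target. There are 200 camera calls.

TASK

The combination padlock lying on the metal frame case is still shut: turn its dial, feeling the clicks, until the pointer meets the index mark next to the shackle and the shackle springs out a little, then pull the shackle out fully while the lock still sits in its seat. Then lift the opened lock off the case and present it: finish while holding it in the gripper, level with the dial up, over the middle of the job tray with its underside about 15 cm above the bench, and keep holding it there. Leave the other things where they are.

Things in the scene. Friction and masses are not known exactly. Their poses are not given: they have to be found in the camera images.
- lock: Combination padlock (0.3 to 0.5 kg) lying on its back in the seat: steel block 52 x 52 x 24 mm, round black dial on top, steel shackle on its -x side. Origin: centre of its underside; own z out through the dial, own -x the way the shackle points and pulls. To lift it, take its two y sides (52 mm apart, bare in the middle 36 mm). Seated, its underside is 110 mm above the bench.
- dial (a joint): Dial angle, rad, counterclockwise from above; 0 = pointer (light rib on the dial) meets the index (light rib on the lock's top, shackle side), the only place where the shackle is freed. Starts at 0.8 to 2.4: turn clockwise. Clicks about every 0.5 rad (some 0.05 N m each); within about 0.1 of 0 the shackle springs out and then blocks the dial. End stops at -3.1 and 3.1.
- dial_top (a point): Centre of the dial's top face, on its axis: 44 mm over the lock's underside. The dial is a round knob 34 mm across and 20 mm high (24 to 44 mm above the lock's underside), grippable from any side.
- shackle (a joint): How far the shackle is out, in m: locked 0 to 0.003 (it twitches by 2 mm at every click); when the dial is at 0 a spring drives it to about 0.007 to 0.011; fully out 0.019. From there it pulls out with 1 to 2 N and stays where it is left.
- shackle_bow (a point): Middle of the shackle's cross bar. The shackle is a level U of 8 mm rod, 42 mm wide over its two legs, rod centres 12 mm above the lock's underside and 32 mm above the case's top. The cross bar's centre is 20 mm from the lock body's face at joint 0, 39 mm when fully out. The straight legs, from the body to 4 mm short of the bar's centre, can be gripped across their outsides.
- case: Fixed aluminium case 200 x 260 x 90 mm; origin: centre of its underside, z up; the seated lock's axes are parallel to its own. On top a grey seat, 66 x 66 x 20 mm, with a lip 5 mm high round the lock (1.5 mm play), the lips of the two y sides open in the middle over 42 mm.
- hook (a point): Tip of the steel hasp hook that stands on the case inside the shackle: a 7 mm post 37 mm from the lock's centre towards the shackle, with a nose 12 mm wide, 5 mm thick, lying 33 to 57 mm from the lock's centre, its top 23 mm above the lock's underside. It catches the cross bar from above until the shackle is pulled out fully; then the lock lifts straight up.
- seat (a point): Centre of the seat's floor, 110 mm above the bench and 30 mm to +x of the case's origin in the case's frame; the lock's origin rests here (play 1.5 mm).
- tray: Fixed empty blue open job tray 160 x 200 x 45 mm high, wall 4 mm; origin: centre of its underside. The only open tray.
- key_lock: Bystander, on the case beside the lock: small plain brass padlock with no dial, 34 x 40 x 18 mm. Leave it.
- puck: Bystander, on the case on the other side: grey stepped lens block 52 mm across, 22 mm high. Leave it.
- driver: Bystander: screwdriver 150 mm long lying on the bench. Leave it.
- spray: Bystander: spray bottle 48 mm across, 130 mm high, at the back. Leave it.
- jar: Bystander: glass jar 56 mm across, 50 mm high. Leave it.
- pliers: Bystander: pliers 115 mm long lying on the bench. Leave it.
- gauge: Bystander: aluminium ring 64 mm across, 12 mm high. Leave it.
Things that resemble listed ones, but are neither listed nor needed, are in the scene too. Leave any pink look-alike of the lock alone.

How it is judged:
By the outcome, as a careful person would: the job done as asked, in the order asked, and still so for the second after the job is handed in, while the arm keeps its last pose, push and grip.
It also fails if it takes over 62 s, if anything falls off the work surface, if the arm or the gripper's body presses on something with over 40 N, if the wrist force passes 120 N, or if a joint passes its speed limit or range.

## Working session

There is one attempt and no reset: what is moved stays moved. The work goes in short steps, Python scripts to look and compute and a tool call to move; the robot and the scene stay as the last step left them, time stands still between calls to the robot, and variables do not carry over. Pictures are saved under pics/ and viewed, at most 10 in all, crops included, and the job is handed in when it is done.

Besides the shell and the picture viewer there is one more tool, called as a command line: name --pt "numbers of a row" for each row, then --argument value for the rest. step_arm: Moves the arm, as the interface text tells. Its arguments: {"type":"object","properties":{"commands":{"type":"array"},"hand":{"type":"number"}},"required":["commands"]}

```bash
mkdir -p pics
cat > h.py <<'E'
import numpy as np, cv2
from cell import manip, optics
def shot(n):
    c=optics.read_camera(n); return c
def ray(c,u,v):
    K=np.array(c["mtx"]); D=np.array([c["k1"],0,0,0,0],float)
    p=cv2.undistortPoints(np.array([[[u,v]]],float),K,D)[0,0]
    E=np.array(c["extrinsics"]); d=E[:3,:3]@np.array([p[0],p[1],1]); return E[:3,3],d/np.linalg.norm(d)
def onz(c,u,v,z):
    o,d=ray(c,u,v); return o+d*(z-o[2])/d[2]
def tri(c1,p1,c2,p2):
    o1,d1=ray(c1,*p1);o2,d2=ray(c2,*p2)
    s=np.linalg.lstsq(np.c_[d1,-d2],o2-o1,rcond=None)[0]
    a=o1+s[0]*d1;b=o2+s[1]*d2; return (a+b)/2,np.linalg.norm(a-b)
def proj(c,P):
    K=np.array(c["mtx"]); E=np.linalg.inv(np.array(c["extrinsics"])); 
    q,_=cv2.projectPoints(np.atleast_2d(P).astype(float),cv2.Rodrigues(E[:3,:3])[0],E[:3,3],K,np.array([c["k1"],0,0,0,0],float)); return q[:,0]
def save(c,f,box=None,s=1):
    im=c["frame"][...,::-1]
    if box: im=im[box[1]:box[3],box[0]:box[2]]
    cv2.imwrite(f,cv2.resize(im,None,fx=s,fy=s,interpolation=cv2.INTER_CUBIC))
E
python3 - <<'E'
from h import *
import pickle
for n in("scene","top"):
    c=shot(n); save(c,f"pics/{n}0.png"); pickle.dump(c,open(f"{n}0.pkl","wb")); print(n,np.round(c["extrinsics"],3).tolist())
o=manip.get_obs(); print({k:np.round(v,3).tolist() for k,v in o.items()})
E
```

```text
scene [[-0.683, 0.581, -0.442, 1.239], [0.73, 0.548, -0.408, 0.61], [0.005, -0.602, -0.798, 1.405], [0.0, 0.0, 0.0, 1.0]]
top [[-0.016, -0.984, 0.176, 0.291], [-1.0, 0.02, 0.02, -0.067], [-0.023, -0.176, -0.984, 1.361], [0.0, 0.0, 0.0, 1.0]]
{'time': 0.1, 'qpos': [1.142, 0.528, 1.434, 0.0, 1.181, -0.179], 'qvel': [0.001, -0.003, -0.002, -0.001, 0.0, 0.001], 'joint_efforts': [-0.0, -44.33, -17.859, -0.0, 0.004, 0.0], 'tool_pos': [0.154, 0.605, 0.23], 'ee_rot': [[-0.969, 0.247, -0.001], [0.247, 0.969, -0.002], [0.0, -0.002, -1.0]], 'ft_force': [0.511, 0.431, -0.483], 'torque': [0.006, 0.044, -0.0], 'grip_force': 0.0, 'gripper_width': 0.085}
```

View pics/scene0.png

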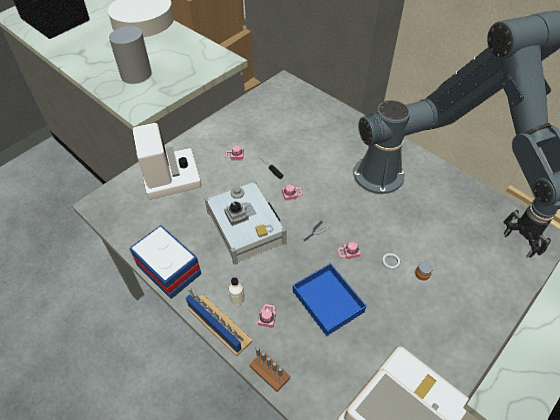

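View pics/top0.png

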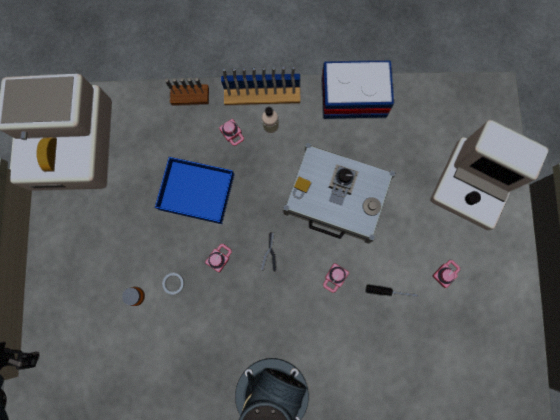

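The real lock is the grey block with a black dial on the case: top (343,177), scene (237,209). The pink ones at top (231,130), (217,258), (337,275) and (447,272) are decoys. The brass key lock (302,186) and the puck (371,206) sit on either side of it. The tray is at top (195,190). I'll confirm with one enlarged crop holding both views.

Run:
```python
from h import *
import pickle
t=pickle.load(open("top0.pkl","rb"));s=pickle.load(open("scene0.pkl","rb"))
a=cv2.resize(t["frame"][155:215,313:373,::-1],(400,400),interpolation=cv2.INTER_CUBIC)
b=cv2.resize(s["frame"][185:245,205:265,::-1],(400,400),interpolation=cv2.INTER_CUBIC)
cv2.imwrite("pics/crop0.png",np.hstack([a,b]))
# tray
for c,n in((t,"t"),(s,"s")):
    h=cv2.cvtColor(c["frame"],cv2.COLOR_RGB2HSV)
    m=cv2.inRange(h,(105,150,40),(125,255,255)); k,l,st,ce=cv2.connectedComponentsWithStats(m)
    for i in np.argsort(-st[1:,4])[:3]+1:
        r=cv2.minAreaRect(np.argwhere(l==i)[:,::-1].astype(np.float32)); print(n,st[i],ce[i],r, [np.round(onz(c,*p,0.045),3).tolist() for p in cv2.boxPoints(r)])
```

```text
t [ 155  157   79   66 3538] [194.87959299 189.71594121] ((194.1704864501953, 189.27540588378906), (68.59727478027344, 54.62588119506836), 13.240518569946289) [[0.539, 0.337, 0.045], [0.701, 0.304, 0.045], [0.647, 0.102, 0.045], [0.488, 0.138, 0.045]]
t [324  62  70  44 291] [349.90378007  96.62542955] ((358.5, 83.5), (69.0, 43.0), 0.0) [[0.848, -0.173, 0.045], [0.991, -0.179, 0.045], [0.987, -0.394, 0.045], [0.844, -0.384, 0.045]]
t [284  74   7   6  38] [287.31578947  76.44736842] ((287.0, 76.5), (5.0, 6.0), 90.0) [[0.954, -0.053, 0.045], [0.953, -0.072, 0.045], [0.936, -0.071, 0.045], [0.937, -0.053, 0.045]]
s [ 293  264   73   72 2858] [328.55948216 298.7179846 ] ((328.8199768066406, 297.760009765625), (63.799991607666016, 49.19999694824219), 53.13010025024414) [[0.663, 0.111, 0.045], [0.482, 0.132, 0.045], [0.548, 0.351, 0.045], [0.715, 0.322, 0.045]]
s [186 295  55  57 534] [213.20786517 322.41011236] ((213.1051025390625, 322.8890380859375), (73.58868408203125, 8.635016441345215), 43.45184326171875) [[0.942, -0.109, 0.045], [0.913, -0.112, 0.045], [0.914, 0.144, 0.045], [0.941, 0.146, 0.045]]
s [130 248  68  37 239] [163.85774059 268.12552301] ((161.64266967773438, 267.7075500488281), (68.15750122070312, 30.496810913085938), 8.004729270935059) [[1.025, -0.32, 0.045], [0.94, -0.412, 0.045], [0.798, -0.204, 0.045], [0.887, -0.123, 0.045]]
```

View pics/crop0.png

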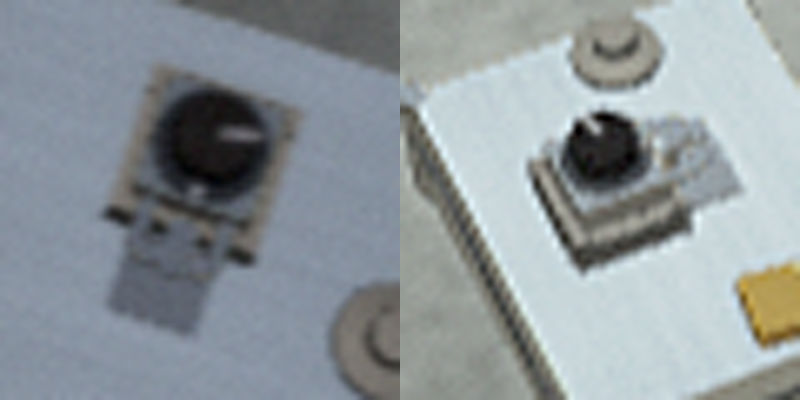

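The crop confirms it: grey block in its seat, black dial, hasp plate and hook towards image-down. Pointer at crop (240,132), index at (198,188), dial centre near (213,142). The pointer is about 90° or more counterclockwise from the index.

```bash
cat > m.py <<'E'
from h import *
import pickle
def dial(c,box):
    x0,y0,x1,y1=box; g=cv2.cvtColor(c["frame"],cv2.COLOR_RGB2GRAY)
    p=g[y0:y1,x0:x1]; p=cv2.resize(p,None,fx=8,fy=8,interpolation=cv2.INTER_CUBIC)
    m=(p<70).astype(np.uint8); m=cv2.morphologyEx(m,cv2.MORPH_OPEN,np.ones((17,17)))
    m=cv2.morphologyEx(m,cv2.MORPH_CLOSE,np.ones((41,41)))
    k,l,st,ce=cv2.connectedComponentsWithStats(m); i=1+np.argmax(st[1:,4])
    f=lambda u,v:((u-3.5)/8+x0,(v-3.5)/8+y0)
    cs,_=cv2.findContours((l==i).astype(np.uint8),0,1); e=cv2.fitEllipse(cs[0])
    return f(*ce[i]),f(*e[0]),np.array(e[1])/8,st[i,:4]/8
E
python3 - <<'E'
from m import *
t=pickle.load(open("top0.pkl","rb"));s=pickle.load(open("scene0.pkl","rb"))
a=dial(t,(325,160,361,192));b=dial(s,(222,196,250,222));print(a,b)
for k in(0,1): print(tri(t,a[k],s,b[k]))
for z in(.134,.144,.154): print(z,onz(t,*a[1],z),onz(s,*b[1],z))
for c,seed,zz in((t,(330,215),.09),(s,(245,240),.09)):
    g=cv2.GaussianBlur(c["frame"],(3,3),0); m=np.zeros((422,562),np.uint8)
    cv2.floodFill(g.copy(),m,seed,0,(9,)*3,(9,)*3,cv2.FLOODFILL_MASK_ONLY|cv2.FLOODFILL_FIXED_RANGE*0|(255<<8)|4) if 0 else None
    hsv=cv2.cvtColor(c["frame"],cv2.COLOR_RGB2HSV); print(c["frame"][seed[1],seed[0]],hsv[seed[1],seed[0]], c["frame"][260,300])
    lo=hsv[seed[1],seed[0]].astype(int); mm=cv2.inRange(hsv,tuple(map(float,lo-[15,20,30])),tuple(map(float,lo+[15,40,30])))
    mm=cv2.morphologyEx(mm,cv2.MORPH_OPEN,np.ones((3,3))); k,l,st,ce=cv2.connectedComponentsWithStats(mm); i=l[seed[1],seed[0]]
    cs=cv2.findContours((l==i).astype(np.uint8),0,1)[0][0]; h=cv2.convexHull(cs)[:,0]
    W=np.array([onz(c,*p,zz)[:2] for p in h],np.float32)*1000; r=cv2.minAreaRect(W); print(st[i],r,np.round(cv2.boxPoints(r)),)
E
```

```text
((np.float64(344.1937883022426), np.float64(176.29163159135294)), (344.17554092407227, 176.26949310302734), array([16.59210205, 17.62585449]), array([10.875,  8.25 , 17.625, 17.25 ])) ((np.float64(235.231680849235), np.float64(207.6659682826199)), (235.25776958465576, 207.6333131790161), array([ 9.97040367, 11.75034523]), array([ 7.875,  6.5  , 11.5  , 10.5  ]))
(array([ 0.59922779, -0.21361282,  0.13533491]), np.float64(0.00199052176510244))
(array([ 0.59920756, -0.2135099 ,  0.13559892]), np.float64(0.002047397063589025))
0.134 [ 0.60024048 -0.21454774  0.134     ] [ 0.59795436 -0.21357375  0.134     ]
0.144 [ 0.59772156 -0.21334117  0.144     ] [ 0.60299406 -0.20709244  0.144     ]
0.154 [ 0.59520264 -0.2121346   0.154     ] [ 0.60803376 -0.20061112  0.154     ]
[136 147 160] [106  38 160] [100 101 102]
[ 287  147  104   89 4683] ((571.1357421875, -203.86038208007812), (255.55923461914062, 196.69284057617188), 69.61668395996094) [[ 434. -289.]
 [ 619. -358.]
 [ 708. -118.]
 [ 523.  -50.]]
[195 211 214] [ 95  23 214] [146 154 146]
[ 208  183   74   66 2126] ((573.9207153320312, -199.09878540039062), (258.11798095703125, 195.4599151611328), 69.65885925292969) [[ 437. -286.]
 [ 621. -354.]
 [ 710. -112.]
 [ 527.  -44.]]
```

```bash
cat >> h.py <<'E'
def plan(P,yaw):
    "remaining shift in tool axes (mm) and turn about tool z to a tool-down pose with tool x at yaw"
    o=manip.get_obs(); R=np.array(o["ee_rot"]); T=np.array([[np.cos(yaw),np.sin(yaw),0],[np.sin(yaw),-np.cos(yaw),0],[0,0,-1]])
    print("t",round(float(o["time"]),2),"tcp",np.round(o["tool_pos"],4),"shift",np.round(R.T@(np.array(P)-o["tool_pos"])*1000,1),"turn",np.round(cv2.Rodrigues(R.T@T)[0].ravel(),3),"q",np.round(o["qpos"],2))
E
cat > g.py <<'E'
import numpy as np
YAW=np.radians(-20.4); C=np.array([.600,-.2125]); ex=np.array([np.cos(YAW),np.sin(YAW)]); ey=np.array([-ex[1],ex[0]])
E
python3 - <<'E'
from m import *; from g import *
t=pickle.load(open("top0.pkl","rb"));s=pickle.load(open("scene0.pkl","rb"))
loc=lambda p:np.round([(p[:2]-C)@ex*1000,(p[:2]-C)@ey*1000],1)
for n,c,p,z in(("ptr t",t,(313+240/6.667,155+132/6.667),.154),("ptr s",s,(205+192/6.667,185+126/6.667),.154),("idx t",t,(313+198/6.667,155+188/6.667),.135),("puck",t,(371,206),.112),("puck s",s,(237,191),.112),("key t",t,(302,186),.1),("key s",s,(263,230),.1)):
    q=loc(onz(c,*p,z)); print(n,q,"angle from -x ccw",round(np.arctan2(-q[1],-q[0]),2))
print(proj(t,[[*C,.154]]),proj(s,[[*C,.154]]))
plan([*C,.260],1.39)
E
```

```text
ptr t [  3.6 -12.4] angle from -x ccw 1.85
ptr s [ 1.4 -3.9] angle from -x ccw 1.92
idx t [-19.3  -4. ] angle from -x ccw 0.2
puck [-49.1 -98.9] angle from -x ccw 1.11
puck s [-43.7 -89.4] angle from -x ccw 1.12
key t [-55.6 100.9] angle from -x ccw -1.07
key s [-57.8 107.9] angle from -x ccw -1.08
[[344.23655104 174.54949398]] [[234.60101604 204.53273062]]
t 0.1 tcp [0.1542 0.605  0.2304] shift [-634.  -682.   -28.5] turn [-2.000e-03  1.000e-03  1.502e+00] q [ 1.14  0.53  1.43  0.    1.18 -0.18]
```

step_arm --pt "-40 -43 -2 0 0 0" --pt "-40 -43 -2 0 0 0" --pt "-40 -43 -2 0 0 0" --pt "-40 -43 -2 0 0 0" --pt "-40 -43 -2 0 0 0" --hand 85

```text
time: 0.72
tool_pos: [0.2956, 0.3461, 0.2412]
ee_rot: [[-0.969, 0.247, 0.0], [0.247, 0.969, -0.0], [-0.0, -0.0, -1.0]]
ft_force: [1.2, 0.5, 0.7]
gripper_width: 0.085
grip_force: 0.0
```

step_arm --pt "-40 -43 -2 0 0 0" --pt "-40 -43 -2 0 0 0" --pt "-40 -43 -2 0 0 0" --pt "-40 -43 -2 0 0 0" --pt "-40 -43 -2 0 0 0"

```text
time: 1.35
tool_pos: [0.4363, 0.0882, 0.2513]
ee_rot: [[-0.969, 0.248, -0.0], [0.248, 0.969, 0.0], [0.0, 0.0, -1.0]]
ft_force: [1.0, 0.1, 0.2]
gripper_width: 0.0854
grip_force: 0.0
```

step_arm --pt "-40 -43 -2 0 0 0" --pt "-40 -43 -2 0 0 0" --pt "-40 -43 -2 0 0 0" --pt "-40 -43 -2 0 0 0" --pt "-40 -43 -2 0 0 0"

```text
time: 1.98
tool_pos: [0.5768, -0.1694, 0.2609]
ee_rot: [[-0.969, 0.248, -0.001], [0.248, 0.969, 0.001], [0.001, 0.0, -1.0]]
ft_force: [0.7, -0.1, 0.4]
gripper_width: 0.0851
grip_force: 0.0
```

step_arm --pt "0 0 0 0 0 0.18" --pt "0 0 0 0 0 0.18" --pt "0 0 0 0 0 0.18" --pt "0 0 0 0 0 0.18" --pt "0 0 0 0 0 0.18"

```text
time: 2.6
tool_pos: [0.576, -0.1676, 0.2607]
ee_rot: [[-0.403, 0.915, -0.001], [0.915, 0.403, 0.001], [0.001, -0.001, -1.0]]
ft_force: [0.5, -0.3, 1.2]
gripper_width: 0.085
grip_force: 0.0
```

step_arm --pt "0 0 0 0 0 0.18" --pt "0 0 0 0 0 0.18" --pt "0 0 0 0 0 0.18" --pt "0 0 0 0 0 0.06" --pt "0 0 0 0 0 0"

```text
time: 3.22
tool_pos: [0.5761, -0.1676, 0.2608]
ee_rot: [[0.177, 0.984, -0.001], [0.984, -0.177, 0.001], [0.0, -0.001, -1.0]]
ft_force: [-0.1, -0.6, 0.1]
gripper_width: 0.085
grip_force: 0.0
```

Run:
```python
from h import *; from g import *
plan([*C,.135],1.39)
```

```text
t 3.23 tcp [ 0.5761 -0.1676  0.2608] shift [-40.   31.7 125.8] turn [-0.001 -0.     0.003] q [-0.47  0.46  1.46  0.    1.22 -0.29]
```

step_arm --pt "-20 16 0 0 0 0" --pt "-20 15.7 20 0 0 0" --pt "0 0 40 0 0 0" --pt "0 0 30 0 0 0" --pt "0 0 0 0 0 0"

```text
time: 3.85
tool_pos: [0.5985, -0.2117, 0.1684]
ee_rot: [[0.177, 0.984, -0.006], [0.984, -0.177, 0.004], [0.002, -0.007, -1.0]]
ft_force: [-0.1, -0.5, 0.2]
gripper_width: 0.0851
grip_force: 0.0
```

Run:
```python
from h import *; from g import *
t=shot("top"); s=shot("scene")
a=cv2.resize(t["frame"][150:210,313:373,::-1],(400,400),interpolation=cv2.INTER_CUBIC)
b=cv2.resize(s["frame"][165:225,205:265,::-1],(400,400),interpolation=cv2.INTER_CUBIC)
cv2.imwrite("pics/crop1.png",np.hstack([a,b])); plan([*C,.135],1.39)
```

```text
t 3.95 tcp [ 0.6009 -0.2129  0.1718] shift [ 0.3 -1.  36.8] turn [0.001 0.    0.002] q [-0.52  0.61  1.46 -0.    1.07 -0.34]
```

View pics/crop1.png

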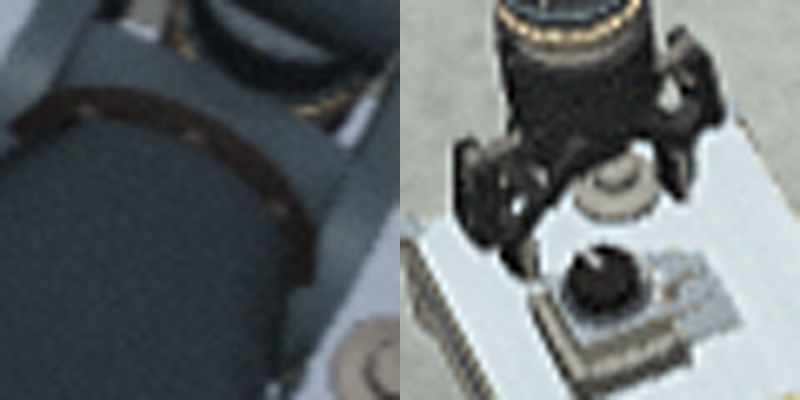

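The top view is hidden by the arm. In the scene view the fingers straddle the dial: tips at crop (520,265) and (680,190), dial at (603,280). Descending.

step_arm --pt "0 -1 18 0 0 0" --pt "0 0 17 0 0 0" --pt "0 0 0 0 0 0"

```text
time: 4.32
tool_pos: [0.599, -0.2122, 0.1357]
ee_rot: [[0.178, 0.984, -0.002], [0.984, -0.178, 0.001], [0.001, -0.002, -1.0]]
ft_force: [0.6, -0.7, 0.4]
gripper_width: 0.0851
grip_force: 0.0
```

step_arm --pt "0 0 0 0 0 0" --pt "0 0 0 0 0 0" --pt "0 0 0 0 0 0" --pt "0 0 0 0 0 0" --pt "0 0 0 0 0 0" --hand 25

```text
time: 4.95
tool_pos: [0.6002, -0.2128, 0.1374]
ee_rot: [[0.178, 0.984, 0.002], [0.984, -0.178, -0.001], [-0.001, 0.002, -1.0]]
ft_force: [-0.7, 0.7, 6.2]
gripper_width: 0.0315
grip_force: 59.5
```

Run:
```python
from h import *; from g import *
plan([*C,.135],1.39); o=manip.get_obs(); print(o["ft_force"],o["torque"],o["gripper_width"],o["grip_force"])
```

```text
t 4.95 tcp [ 0.6002 -0.2128  0.1374] shift [ 0.3 -0.3  2.4] turn [0.002 0.001 0.002] q [-0.52  0.65  1.49  0.    1.   -0.34]
[-0.6706576   0.66894603  6.16139113] [0.07404812 0.01900221 0.00357674] 0.031511976478406006 59.51259791851044
```

step_arm --pt "0 0 -1.5 0 0 0" --pt "0 0 0 0 0 0.1" --pt "0 0 0 0 0 0.1" --pt "0 0 0 0 0 0.1"

```text
time: 5.45
tool_pos: [0.5996, -0.2126, 0.1374]
ee_rot: [[0.464, 0.886, 0.0], [0.886, -0.464, -0.0], [0.0, 0.0, -1.0]]
ft_force: [0.8, -0.3, -0.0]
gripper_width: 0.0317
grip_force: 59.8
```

```bash
cat > st.py <<'E'
from h import *
o=manip.get_obs(); R=np.array(o["ee_rot"]); print(round(float(o["time"]),2),np.round(o["tool_pos"],4),"yaw",round(float(np.arctan2(R[1,0],R[0,0])),3),"F",np.round(o["ft_force"],1),"T",np.round(o["torque"],3),"w",round(float(o["gripper_width"]),4),round(float(o["grip_force"]),1),"q6",round(float(o["qpos"][5]),2))
E
python3 st.py
```

```text
5.45 [ 0.5996 -0.2126  0.1374] yaw 1.089 F [ 0.8 -0.3 -0. ] T [-0.108 -0.253 -0.018] w 0.0317 59.8 q6 -0.03
```

step_arm --pt "0 0 0 0 0 0.1" --pt "0 0 0 0 0 0.1" --pt "0 0 0 0 0 0.1" --pt "0 0 0 0 0 0.1" --pt "0 0 0 0 0 0.1"

```text
time: 6.08
tool_pos: [0.6, -0.2131, 0.1375]
ee_rot: [[0.832, 0.555, 0.001], [0.555, -0.832, -0.001], [0.0, 0.002, -1.0]]
ft_force: [1.4, -0.8, -0.7]
gripper_width: 0.0317
grip_force: 59.8
```

```bash
python3 st.py
python3 - <<'E'
from h import *
s=shot("scene"); save(s,"pics/s2.png",(195,175,285,245),8)
E
```

```text
6.08 [ 0.6    -0.2131  0.1375] yaw 0.589 F [ 1.4 -0.8 -0.7] T [-0.274 -0.32  -0.02 ] w 0.0317 59.8 q6 0.47
```

View pics/s2.png

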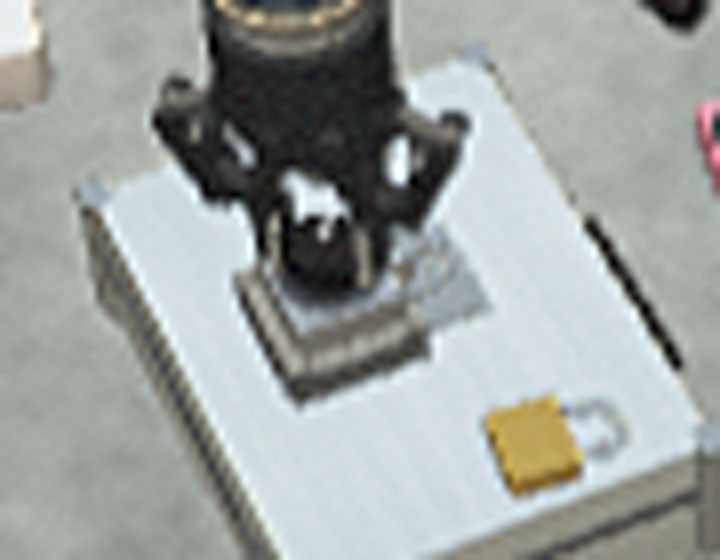

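The dial is held between the pads at crop (320,255) and turns with the hand; the lock stays seated. 0.8 rad turned, so about 0.9–1.1 left. Continuing, feeling the moment.

step_arm --pt "0 0 0 0 0 0.1" --pt "0 0 0 0 0 0.1" --pt "0 0 0 0 0 0.1" --pt "0 0 0 0 0 0.1" --pt "0 0 0 0 0 0.1"

```text
time: 6.75
tool_pos: [0.6, -0.2134, 0.1375]
ee_rot: [[0.996, 0.09, 0.001], [0.09, -0.996, -0.002], [0.001, 0.002, -1.0]]
ft_force: [2.4, -3.0, -0.9]
gripper_width: 0.0316
grip_force: 59.7
```

```bash
python3 st.py
```

```text
6.75 [ 0.6    -0.2134  0.1375] yaw 0.09 F [ 2.4 -3.  -0.9] T [-0.401 -0.297  0.004] w 0.0316 59.7 q6 0.96
```

step_arm --pt "0 0 0 0 0 0.05" --pt "0 0 0 0 0 0.05"

```text
time: 7.0
tool_pos: [0.6, -0.2135, 0.1375]
ee_rot: [[1.0, -0.008, 0.001], [-0.008, -1.0, -0.002], [0.001, 0.002, -1.0]]
ft_force: [2.1, -1.7, -1.2]
gripper_width: 0.0322
grip_force: 59.7
```

```bash
python3 st.py
```

```text
7.0 [ 0.6    -0.2135  0.1375] yaw -0.008 F [ 2.1 -1.7 -1.2] T [-0.399 -0.327  0.028] w 0.0322 59.7 q6 1.06
```

step_arm --pt "0 0 0 0 0 0.05" --pt "0 0 0 0 0 0.05"

```text
time: 7.25
tool_pos: [0.6, -0.2136, 0.1375]
ee_rot: [[0.994, -0.108, 0.001], [-0.108, -0.994, -0.002], [0.001, 0.002, -1.0]]
ft_force: [0.9, -2.6, -1.0]
gripper_width: 0.0316
grip_force: 59.7
```

```bash
python3 st.py
```

```text
7.25 [ 0.6    -0.2136  0.1375] yaw -0.108 F [ 0.9 -2.6 -1. ] T [-0.481 -0.271  0.038] w 0.0316 59.7 q6 1.16
```

step_arm --pt "0 0 0 0 0 0.05" --pt "0 0 0 0 0 0.05"

```text
time: 7.5
tool_pos: [0.5999, -0.2137, 0.1375]
ee_rot: [[0.978, -0.207, 0.001], [-0.207, -0.978, -0.002], [0.001, 0.002, -1.0]]
ft_force: [1.6, -2.4, -1.0]
gripper_width: 0.0319
grip_force: 59.7
```

```bash
python3 st.py
```

```text
7.5 [ 0.5999 -0.2137  0.1375] yaw -0.208 F [ 1.6 -2.4 -1. ] T [-0.469 -0.215 -0.029] w 0.0319 59.7 q6 1.26
```

step_arm --pt "0 0 0 0 0 0.04" --pt "0 0 0 0 0 0.04"

```text
time: 7.75
tool_pos: [0.5999, -0.2138, 0.1375]
ee_rot: [[0.959, -0.284, 0.001], [-0.284, -0.959, -0.002], [0.002, 0.002, -1.0]]
ft_force: [1.1, -2.3, -0.1]
gripper_width: 0.032
grip_force: 59.7
```

```bash
python3 st.py
```

```text
7.75 [ 0.5999 -0.2138  0.1375] yaw -0.288 F [ 1.1 -2.3 -0.1] T [-0.55  -0.201 -0.014] w 0.032 59.7 q6 1.34
```

step_arm --pt "0 0 0 0 0 0.04" --pt "0 0 0 0 0 0.04"

```text
time: 8.0
tool_pos: [0.5999, -0.2138, 0.1376]
ee_rot: [[0.933, -0.36, 0.001], [-0.36, -0.933, -0.002], [0.002, 0.002, -1.0]]
ft_force: [1.5, -3.4, -0.1]
gripper_width: 0.0318
grip_force: 59.7
```

```bash
python3 st.py
python3 - <<'E'
from h import *
s=shot("scene"); save(s,"pics/s3.png",(215,185,265,225),14)
E
```

```text
8.0 [ 0.5999 -0.2138  0.1376] yaw -0.368 F [ 1.5 -3.4 -0.1] T [-0.492 -0.243 -0.024] w 0.0318 59.7 q6 1.42
```

View pics/s3.png

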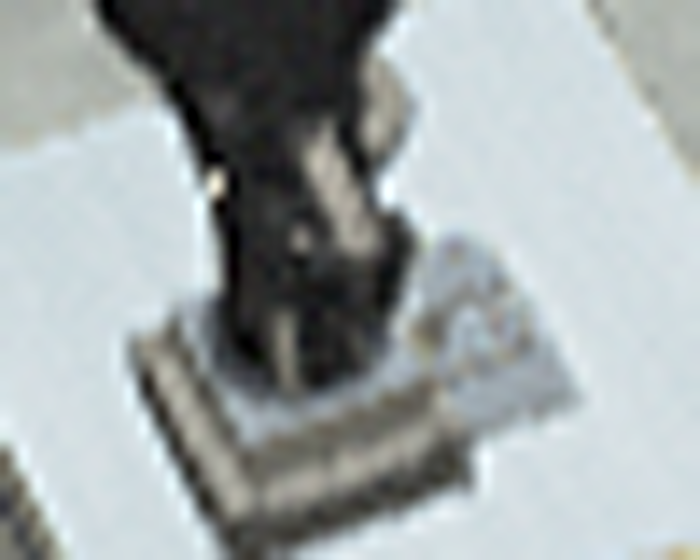

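The pads hold the dial at (320,330). The shackle bow shows around (470,310) but can't be judged at this size, and the torque shows no block yet. Continuing.

step_arm --pt "0 0 0 0 0 0.04" --pt "0 0 0 0 0 0.04"

```text
time: 8.3
tool_pos: [0.5998, -0.2138, 0.1376]
ee_rot: [[0.901, -0.433, 0.001], [-0.433, -0.901, -0.002], [0.002, 0.002, -1.0]]
ft_force: [1.3, -3.6, -1.2]
gripper_width: 0.0314
grip_force: 59.7
```

```bash
python3 st.py
```

```text
8.3 [ 0.5998 -0.2138  0.1376] yaw -0.448 F [ 1.3 -3.6 -1.2] T [-0.623 -0.232  0.031] w 0.0314 59.7 q6 1.5
```

step_arm --pt "0 0 0 0 0 0.04" --pt "0 0 0 0 0 0.04"

```text
time: 8.55
tool_pos: [0.5999, -0.2138, 0.1376]
ee_rot: [[0.864, -0.503, 0.001], [-0.503, -0.864, -0.002], [0.002, 0.001, -1.0]]
ft_force: [2.3, -3.0, -0.8]
gripper_width: 0.032
grip_force: 59.7
```

```bash
python3 st.py
```

```text
8.55 [ 0.5999 -0.2138  0.1376] yaw -0.528 F [ 2.3 -3.  -0.8] T [-0.577 -0.203 -0.02 ] w 0.032 59.7 q6 1.58
```

step_arm --pt "0 0 0 0 0 0.04" --pt "0 0 0 0 0 0.04"

```text
time: 8.8
tool_pos: [0.5998, -0.2138, 0.1376]
ee_rot: [[0.821, -0.571, 0.001], [-0.571, -0.821, -0.002], [0.002, 0.001, -1.0]]
ft_force: [0.1, -3.7, -0.8]
gripper_width: 0.0316
grip_force: 59.7
```

```bash
python3 st.py
```

```text
8.8 [ 0.5998 -0.2138  0.1376] yaw -0.608 F [ 0.1 -3.7 -0.8] T [-0.564 -0.173  0.019] w 0.0316 59.7 q6 1.66
```

step_arm --pt "0 0 0 0 0 0.04" --pt "0 0 0 0 0 0.04"

```text
time: 9.05
tool_pos: [0.5998, -0.2138, 0.1376]
ee_rot: [[0.773, -0.634, 0.001], [-0.634, -0.773, -0.002], [0.002, 0.001, -1.0]]
ft_force: [1.0, -3.2, -0.8]
gripper_width: 0.0318
grip_force: 59.7
```

```bash
python3 st.py
```

```text
9.05 [ 0.5998 -0.2138  0.1376] yaw -0.687 F [ 1.  -3.2 -0.8] T [-0.587 -0.279  0.202] w 0.0318 59.7 q6 1.74
```

step_arm --pt "0 0 0 0 0 0.04" --pt "0 0 0 0 0 0.04"

```text
time: 9.3
tool_pos: [0.6005, -0.2143, 0.1379]
ee_rot: [[0.72, -0.694, 0.002], [-0.694, -0.72, -0.003], [0.004, 0.001, -1.0]]
ft_force: [3.1, -3.3, -1.8]
gripper_width: 0.0319
grip_force: 59.7
```

```bash
python3 st.py
python3 - <<'E'
from h import *; from g import *
import pickle
s=shot("scene"); s0=pickle.load(open("scene0.pkl","rb"))
# profile along -x at rod height, on the legs and the bar
for c in(s0,s):
    g=cv2.cvtColor(c["frame"],cv2.COLOR_RGB2GRAY).astype(np.float32)
    for y in(.017,-.017,.009):
        P=[[*(C-ex*d+ey*y),.122] for d in np.arange(.034,.070,.003)]
        q=proj(c,P).astype(np.float32); print(y,np.round(cv2.remap(g,q[:,0],q[:,1],1).ravel()).astype(int))
E
```

```text
9.3 [ 0.6005 -0.2143  0.1379] yaw -0.767 F [ 3.1 -3.3 -1.8] T [-0.539 -0.57   0.33 ] w 0.0319 59.7 q6 1.82
0.017 [147 162 160 155 159 153 145 145 159 182 207 218 215]
-0.017 [157 163 157 158 166 174 194 206 211 213 214 213 212]
0.009 [103 108 142 156 154 161 158 155 164 176 204 214 213]
0.017 [150 167 179 173 148 168 172 163 163 189 216 226 221]
-0.017 [185 186 184 188 195 193 190 199 211 221 222 221 220]
0.009 [110 107 147 170 174 156 164 165 174 183 212 222 222]
```

The moment jumped from 0.02 to 0.33 N m after about 2.05 rad, so the dial is blocked and the shackle should have sprung. Relaxing, then opening and rising to look.

step_arm --pt "0 0 0 0 0 -0.06" --pt "0 0 0 0 0 -0.06"

```text
time: 9.6
tool_pos: [0.6002, -0.2128, 0.1377]
ee_rot: [[0.799, -0.601, 0.002], [-0.601, -0.799, -0.0], [0.001, -0.001, -1.0]]
ft_force: [2.9, -0.1, -1.3]
gripper_width: 0.0319
grip_force: 59.8
```

```bash
python3 st.py
```

```text
9.6 [ 0.6002 -0.2128  0.1377] yaw -0.645 F [ 2.9 -0.1 -1.3] T [-0.094 -0.499  0.038] w 0.0319 59.8 q6 1.7
```

step_arm --pt "0 0 0 0 0 0" --pt "0 0 0 0 0 0" --pt "0 0 0 0 0 0" --hand 80

```text
time: 9.98
tool_pos: [0.5991, -0.2122, 0.1377]
ee_rot: [[0.797, -0.604, -0.001], [-0.604, -0.797, 0.001], [-0.001, 0.0, -1.0]]
ft_force: [0.6, -0.7, -0.4]
gripper_width: 0.0798
grip_force: 0.0
```

step_arm --pt "0 0 -50 0 0 0" --pt "0 0 -50 0 0 0" --pt "-60 0 0 0 0 -0.17" --pt "-60 0 0 0 0 -0.1" --pt "0 0 0 0 0 0"

```text
time: 10.6
tool_pos: [0.4914, -0.1442, 0.2365]
ee_rot: [[0.93, -0.368, -0.009], [-0.368, -0.93, 0.005], [-0.01, -0.001, -1.0]]
ft_force: [0.3, 1.0, 0.2]
gripper_width: 0.0801
grip_force: 0.0
```

```bash
python3 st.py
python3 - <<'E'
from h import *
import pickle
t=shot("top"); s=shot("scene"); pickle.dump((t,s),open("p1.pkl","wb"))
a=cv2.resize(t["frame"][155:215,313:373,::-1],(400,400),interpolation=cv2.INTER_CUBIC)
b=cv2.resize(s["frame"][185:245,205:265,::-1],(400,400),interpolation=cv2.INTER_CUBIC)
cv2.imwrite("pics/crop2.png",np.hstack([a,b]))
E
```

```text
10.6 [ 0.4914 -0.1442  0.2365] yaw -0.377 F [0.3 1.  0.2] T [-0.02   0.006 -0.033] w 0.0801 0.0 q6 1.44
```

View pics/crop2.png

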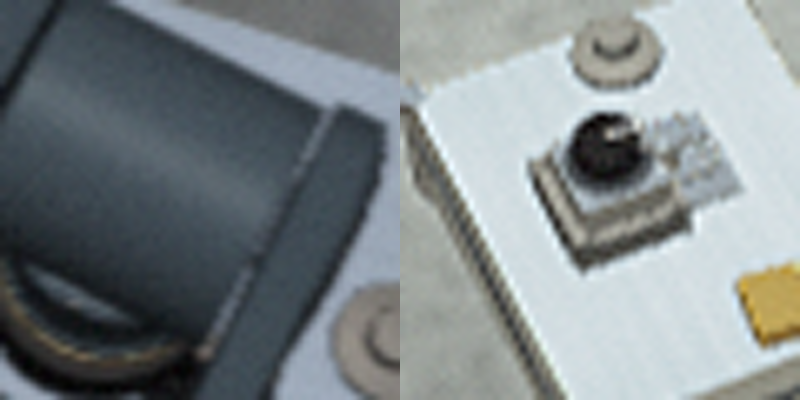

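The pointer in the scene crop (630,130) now aims at the shackle side, and the lock is still seated. Next, the shackle legs: I'll centre 42 mm out from the lock's centre, closing along the lock's y.

Run:
```python
from h import *; from g import *
plan([*(C-ex*.042),.114],YAW)
```

```text
t 10.7 tcp [ 0.4981 -0.1484  0.2383] shift [ 76.3  22.8 124.4] turn [ 0.    -0.001 -0.022] q [-0.5   0.38  1.69 -0.    1.08  1.44]
```

step_arm --pt "38 11.4 0 0 0 -0.02" --pt "38 11.4 20 0 0 0" --pt "0 0 50 0 0 0" --pt "0 0 30 0 0 0" --pt "0 0 0 0 0 0" --hand 70

```text
time: 11.32
tool_pos: [0.5609, -0.1976, 0.1352]
ee_rot: [[0.936, -0.351, -0.004], [-0.351, -0.936, 0.002], [-0.004, -0.001, -1.0]]
ft_force: [-0.7, 0.1, 1.5]
gripper_width: 0.0699
grip_force: 0.0
```

Run:
```python
from h import *; from g import *
plan([*(C-ex*.042),.114],YAW)
```

```text
t 11.32 tcp [ 0.5609 -0.1976  0.1352] shift [-0.1  0.4 21.2] turn [-0.001  0.004 -0.003] q [-0.53  0.61  1.59  0.    0.94  1.4 ]
```

step_arm --pt "0 0 12 0 0 0" --pt "0 0 11 0 0 0" --pt "0 0 0 0 0 0"

```text
time: 11.7
tool_pos: [0.5609, -0.1972, 0.1146]
ee_rot: [[0.937, -0.351, -0.0], [-0.351, -0.937, 0.0], [-0.001, -0.0, -1.0]]
ft_force: [1.4, 0.5, 0.5]
gripper_width: 0.0702
grip_force: 0.0
```

step_arm --pt "0 0 0 0 0 0" --pt "0 0 0 0 0 0" --pt "0 0 0 0 0 0" --hand 30

```text
time: 12.08
tool_pos: [0.5614, -0.1976, 0.1158]
ee_rot: [[0.937, -0.351, 0.001], [-0.351, -0.937, -0.001], [0.001, 0.0, -1.0]]
ft_force: [-0.8, 0.0, 5.4]
gripper_width: 0.0399
grip_force: 59.9
```

```bash
python3 st.py
```

```text
12.07 [ 0.5614 -0.1976  0.1158] yaw -0.358 F [-0.8  0.   5.4] T [ 0.02   0.195 -0.083] w 0.0399 59.9 q6 1.4
```

Width 39.9 mm shows the same 2 mm offset as on the 34 mm dial, so the legs are held. Pulling in small steps.

step_arm --pt "0 0 -1 0 0 0" --pt "-2 0 0 0 0 0" --pt "-2 0 0 0 0 0" --pt "-2 0 0 0 0 0" --pt "0 0 0 0 0 0"

```text
time: 12.7
tool_pos: [0.5554, -0.1953, 0.1159]
ee_rot: [[0.937, -0.351, -0.0], [-0.351, -0.937, -0.0], [0.0, 0.0, -1.0]]
ft_force: [-0.7, -1.3, 3.2]
gripper_width: 0.0392
grip_force: 60.5
```

step_arm --pt "-1 0 0 0 0 0" --pt "-1 0 0 0 0 0" --pt "0 0 0 0 0 0"

```text
time: 13.08
tool_pos: [0.5537, -0.1947, 0.1159]
ee_rot: [[0.937, -0.351, 0.0], [-0.351, -0.937, -0.0], [0.0, 0.0, -1.0]]
ft_force: [-0.1, -1.6, 2.6]
gripper_width: 0.0396
grip_force: 60.5
```

step_arm --pt "-1 0 0 0 0 0" --pt "-1 0 0 0 0 0" --pt "0 0 0 0 0 0"

```text
time: 13.45
tool_pos: [0.5517, -0.1939, 0.1159]
ee_rot: [[0.937, -0.351, 0.0], [-0.351, -0.937, -0.0], [0.0, 0.0, -1.0]]
ft_force: [0.6, -1.9, 2.6]
gripper_width: 0.0394
grip_force: 60.5
```

step_arm --pt "-1 0 0 0 0 0" --pt "0 0 0 0 0 0"

```text
time: 13.7
tool_pos: [0.5508, -0.1936, 0.1159]
ee_rot: [[0.937, -0.351, 0.0], [-0.351, -0.937, -0.0], [0.0, 0.0, -1.0]]
ft_force: [0.8, -1.2, 3.3]
gripper_width: 0.0392
grip_force: 60.5
```

step_arm --pt "-1 0 0 0 0 0" --pt "0 0 0 0 0 0"

```text
time: 13.95
tool_pos: [0.5507, -0.1935, 0.1159]
ee_rot: [[0.937, -0.351, 0.002], [-0.351, -0.937, -0.001], [0.002, 0.0, -1.0]]
ft_force: [3.4, -2.4, 1.0]
gripper_width: 0.0391
grip_force: 60.4
```

step_arm --pt "-1 0 0 0 0 0" --pt "0 0 0 0 0 0"

```text
time: 14.2
tool_pos: [0.5506, -0.1935, 0.116]
ee_rot: [[0.937, -0.35, 0.004], [-0.35, -0.937, -0.002], [0.004, 0.0, -1.0]]
ft_force: [5.8, -3.1, -0.8]
gripper_width: 0.0394
grip_force: 60.4
```

The motion stops after 11.5 mm of travel and the force climbs along +x, so this is the end stop. One more mm for certainty, then release and look.

step_arm --pt "-1.5 0 0 0 0 0" --pt "0 0 0 0 0 0" --pt "2 0 0 0 0 0"

```text
time: 14.58
tool_pos: [0.5506, -0.1935, 0.1159]
ee_rot: [[0.937, -0.35, 0.002], [-0.35, -0.937, -0.001], [0.003, 0.0, -1.0]]
ft_force: [1.9, -2.7, 1.2]
gripper_width: 0.0394
grip_force: 61.0
```

step_arm --pt "0 0 0 0 0 0" --pt "0 0 0 0 0 0" --pt "0 0 0 0 0 0" --hand 80

```text
time: 14.95
tool_pos: [0.5482, -0.1921, 0.1153]
ee_rot: [[0.937, -0.351, -0.003], [-0.351, -0.937, 0.002], [-0.003, -0.001, -1.0]]
ft_force: [-0.3, 0.1, -0.7]
gripper_width: 0.0798
grip_force: 0.0
```

step_arm --pt "0 0 -50 0 0 0" --pt "0 0 -50 0 0 0" --pt "-40 0 0 0 0 0" --pt "0 0 0 0 0 0"

```text
time: 15.45
tool_pos: [0.5085, -0.1769, 0.216]
ee_rot: [[0.937, -0.351, -0.004], [-0.351, -0.937, 0.002], [-0.004, -0.001, -1.0]]
ft_force: [0.6, -0.0, -0.8]
gripper_width: 0.0797
grip_force: 0.0
```

```bash
python3 st.py
python3 - <<'E'
from m import *; from g import *
s=shot("scene"); s0=pickle.load(open("scene0.pkl","rb"))
cv2.imwrite("pics/crop3.png",np.hstack([cv2.resize(c["frame"][185:235,215:265,::-1],(400,400),interpolation=cv2.INTER_CUBIC) for c in(s0,s)]))
b0=dial(s0,(222,196,250,222));b=dial(s,(222,196,250,222)); print(b0[0],b[0])
print(proj(s,[[*(C-ex*d),.122] for d in(.046,.065)]))
plan([*C,.111],YAW)
E
```

```text
15.45 [ 0.5085 -0.1769  0.216 ] yaw -0.358 F [ 0.6 -0.  -0.8] T [-0.062 -0.057  0.011] w 0.0797 0.0 q6 1.39
(np.float64(235.231680849235), np.float64(207.6659682826199)) (np.float64(235.19025188417294), np.float64(208.07930880602936))
[[247.12342545 205.80525876]
 [251.95601179 203.99220043]]
t 15.5 tcp [ 0.5103 -0.1779  0.2159] shift [ 96.3   1.  104.8] turn [-0.     0.002 -0.002] q [-0.54  0.43  1.66  0.    1.05  1.39]
```

View pics/crop3.png

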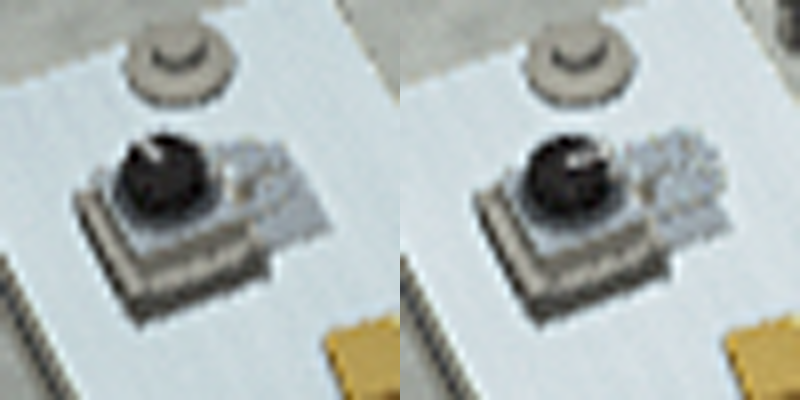

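After (right), the shackle bow has moved out to about (700,160), past the hook; before it was near (265,165). The pointer is on the shackle side and the body hasn't moved. Now the lock's y sides.

step_arm --pt "48 0.5 0 0 0 0" --pt "48 0.5 0 0 0 0" --pt "0 0 40 0 0 0" --pt "0 0 30 0 0 0" --pt "0 0 0 0 0 0"

```text
time: 16.12
tool_pos: [0.5999, -0.2126, 0.1424]
ee_rot: [[0.936, -0.351, -0.006], [-0.351, -0.937, 0.004], [-0.007, -0.001, -1.0]]
ft_force: [-0.6, -0.6, 0.6]
gripper_width: 0.0799
grip_force: 0.0
```

Run:
```python
from h import *; from g import *
plan([*C,.113],YAW)
```

```text
t 16.12 tcp [ 0.5999 -0.2126  0.1424] shift [ 0.3 -0.1 29.4] turn [-0.001  0.007 -0.002] q [-0.52  0.65  1.48  0.    1.02  1.41]
```

step_arm --pt "0 0 17 0 0 0" --pt "0 0 15 0 0 0" --pt "0 0 0 0 0 0" --pt "0 0 0 0 0 0"

```text
time: 16.62
tool_pos: [0.6018, -0.2137, 0.1142]
ee_rot: [[0.937, -0.351, 0.001], [-0.351, -0.937, -0.0], [0.001, 0.0, -1.0]]
ft_force: [-0.3, -0.2, 0.1]
gripper_width: 0.0802
grip_force: 0.0
```

step_arm --pt "0 0 0 0 0 0" --pt "0 0 0 0 0 0" --pt "0 0 0 0 0 0" --pt "0 0 0 0 0 0" --hand 40

```text
time: 17.12
tool_pos: [0.6022, -0.2138, 0.1149]
ee_rot: [[0.937, -0.351, 0.002], [-0.351, -0.937, -0.001], [0.002, 0.0, -1.0]]
ft_force: [0.3, 0.7, 6.7]
gripper_width: 0.0506
grip_force: 66.4
```

```bash
python3 st.py
```

```text
17.12 [ 0.6022 -0.2138  0.1149] yaw -0.358 F [0.3 0.7 6.7] T [ 0.166 -0.009 -0.022] w 0.0506 66.4 q6 1.41
```

Gripped at 50.6 mm. Lifting straight up.

step_arm --pt "0 0 -3 0 0 0" --pt "0 0 -5 0 0 0" --pt "0 0 -10 0 0 0" --pt "0 0 0 0 0 0"

```text
time: 17.62
tool_pos: [0.6014, -0.2135, 0.1325]
ee_rot: [[0.937, -0.351, 0.0], [-0.351, -0.937, -0.0], [0.0, 0.0, -1.0]]
ft_force: [-0.2, 0.1, -3.8]
gripper_width: 0.0505
grip_force: 65.4
```

```bash
python3 st.py
python3 - <<'E'
from h import *
import pickle
# tray rim: fit rectangle to the blue blob's outline at rim height, per view
for n in("top0","scene0"):
    c=pickle.load(open(n+".pkl","rb")); m=cv2.inRange(cv2.cvtColor(c["frame"],cv2.COLOR_RGB2HSV),(105,150,40),(125,255,255))
    k,l,st,ce=cv2.connectedComponentsWithStats(m); i=1+np.argmax(st[1:,4])
    h=cv2.convexHull(cv2.findContours((l==i).astype(np.uint8),0,1)[0][0])[:,0]
    for z in(0.,.045):
        print(n,z,cv2.minAreaRect(np.array([onz(c,*p,z)[:2] for p in h],np.float32)*1000))
E
```

```text
17.62 [ 0.6014 -0.2135  0.1325] yaw -0.358 F [-0.2  0.1 -3.8] T [-0.022 -0.071  0.058] w 0.0505 65.4 q6 1.41
top0 0.0 ((603.6669921875, 229.1226348876953), (212.35281372070312, 168.5636444091797), 76.29915618896484)
top0 0.045 ((593.3348999023438, 219.34400939941406), (205.32965087890625, 162.98875427246094), 76.29918670654297)
scene0 0.0 ((583.4736938476562, 217.90687561035156), (217.4248809814453, 175.76304626464844), 76.08027648925781)
scene0 0.045 ((604.4534912109375, 230.47308349609375), (210.4617919921875, 170.1341552734375), 76.08027648925781)
```

Wrist force −3.8 N: the lock (about 0.39 kg) hangs free of the hook. Carrying it to the tray centre, about (0.597, 0.223).

step_arm --pt "0 0 -20 0 0 0" --pt "0 0 -30 0 0 0" --pt "0 0 -30 0 0 0" --pt "0 0 -20 0 0 0" --pt "-4 -10 0 0 0 0"

```text
time: 18.25
tool_pos: [0.6019, -0.2034, 0.2335]
ee_rot: [[0.936, -0.352, 0.003], [-0.352, -0.936, -0.002], [0.004, 0.001, -1.0]]
ft_force: [-0.2, 0.6, -3.9]
gripper_width: 0.0506
grip_force: 65.4
```

step_arm --pt "-15 -40 0 0 0 0" --pt "-15 -40 0 0 0 0" --pt "-15 -40 0 0 0 0" --pt "-15 -40 0 0 0 0" --pt "-15 -40 0 0 0 0"

```text
time: 18.88
tool_pos: [0.5993, 0.0132, 0.2301]
ee_rot: [[0.937, -0.35, -0.004], [-0.35, -0.937, 0.001], [-0.004, 0.0, -1.0]]
ft_force: [0.7, -0.1, -2.9]
gripper_width: 0.0506
grip_force: 65.4
```

step_arm --pt "-15 -40 0 0 0 0" --pt "-15 -40 0 0 0 0" --pt "-15 -40 0 0 0 0" --pt "-15 -40 0 0 0 0" --pt "0 0 0 0 0 0"

```text
time: 19.5
tool_pos: [0.5987, 0.1855, 0.2299]
ee_rot: [[0.938, -0.346, -0.004], [-0.346, -0.938, 0.001], [-0.004, 0.001, -1.0]]
ft_force: [0.3, -1.1, -4.1]
gripper_width: 0.0506
grip_force: 65.4
```

```bash
python3 st.py
python3 - <<'E'
from h import *; from g import *
plan([.597,.223,.155],YAW)
E
```

```text
19.5 [0.5987 0.1855 0.2299] yaw -0.353 F [ 0.3 -1.1 -4.1] T [-0.034 -0.08   0.026] w 0.0506 65.4 q6 2.05
t 19.5 tcp [0.5987 0.1855 0.2299] shift [-14.2 -34.7  75. ] turn [0.001 0.004 0.003] q [0.12 0.53 1.43 0.   1.19 2.05]
```

step_arm --pt "-7 -17 15 0 0 0" --pt "-7 -17 20 0 0 0" --pt "0 0 20 0 0 0" --pt "0 0 15 0 0 0" --pt "0 0 5 0 0 0"

```text
time: 20.12
tool_pos: [0.5987, 0.2182, 0.1546]
ee_rot: [[0.936, -0.351, -0.004], [-0.351, -0.936, -0.001], [-0.003, 0.002, -1.0]]
ft_force: [-0.1, -0.1, -4.4]
gripper_width: 0.0504
grip_force: 65.3
```

step_arm --pt "0 0 0 0 0 0" --pt "0 0 0 0 0 0" --pt "0 0 0 0 0 0"

```text
time: 20.5
tool_pos: [0.6004, 0.2185, 0.1577]
ee_rot: [[0.936, -0.351, 0.002], [-0.351, -0.936, 0.0], [0.002, -0.001, -1.0]]
ft_force: [0.1, 0.4, -4.8]
gripper_width: 0.0505
grip_force: 65.4
```

```bash
python3 st.py
python3 - <<'E'
from h import *; from g import *
plan([.597,.223,.155],YAW); s=shot("scene"); save(s,"pics/s9.png",(190,170,390,340),4)
E
```

```text
20.5 [0.6004 0.2185 0.1577] yaw -0.358 F [ 0.1  0.4 -4.8] T [-0.022 -0.025 -0.07 ] w 0.0505 65.4 q6 2.1
t 20.5 tcp [0.6004 0.2185 0.1577] shift [-4.8 -3.   2.7] turn [-0.001 -0.002 -0.002] q [0.17 0.63 1.46 0.   1.05 2.1 ]
```

```bash
python3 -c "
import cv2;i=cv2.imread('pics/s9.png');print(i.shape);cv2.imwrite('pics/s9.png',cv2.resize(i,(700,595)))"
```

```text
(680, 800, 3)
```

View pics/s9.png

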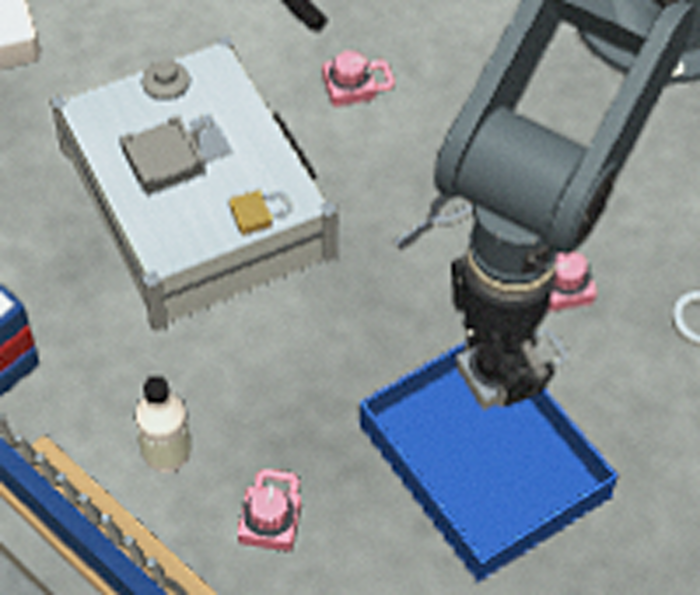

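The seat at (163,155) is empty, with the puck and brass lock where they were. The gripper holds the opened lock over the tray at (500,370), shackle out to the right; its height makes it look shifted towards the tray's back. A small final correction, then settle.

step_arm --pt "-5 -3 2.5 0 0 0" --pt "0 0 0 0 0 0" --pt "0 0 0 0 0 0" --pt "0 0 0 0 0 0" --pt "0 0 0 0 0 0"

```text
time: 21.18
tool_pos: [0.5963, 0.223, 0.1543]
ee_rot: [[0.936, -0.351, 0.0], [-0.351, -0.936, 0.0], [0.0, -0.0, -1.0]]
ft_force: [0.6, 0.2, -4.0]
gripper_width: 0.0505
grip_force: 65.4
```

```bash
python3 st.py; python3 -c "
from cell import manip; print(manip.job_done())"
```

```text
21.18 [0.5963 0.223  0.1543] yaw -0.358 F [ 0.6  0.2 -4. ] T [-0.079 -0.081  0.002] w 0.0505 65.4 q6 2.11
the job is handed in; nothing more can be done
None
```

The job is handed in at 21 s: the padlock was opened, its shackle pulled fully out in the seat, and it is held level, dial up, over the middle of the tray with its underside about 15 cm above the bench; no verdict came back.

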